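# Dispense one biscuit and slide it to the empty place

### The arm

A 7-joint arm with a two-finger parallel gripper is mounted at the origin on the work surface. World frame = base frame: x ahead of the robot, y to its left, z up, the work surface at z = 0. Lengths are in m, angles in rad, forces in N, time in s.
With the tool pointing down it reaches from about 0.4 to 0.875 m from the base axis. Payload 19.3 kg.
Tool frame: the origin (TCP) lies midway between the tips of the shut fingers; the grasp point (between the pads) lies 19 mm behind it; z points along the fingers, y is the direction in which the jaws open and shut (so a half turn about z gives the same grasp; the last joint's range is limited). The gripper opens to 85 mm and grips with 20 to 120 N. Pads are 22 mm wide; open, the fingers measure 114 mm over their backs; the gripper's body (76 mm by 85 mm) begins 54 mm behind the grasp point. The pads swing forward as they close: fully open they stand 13 mm farther back than shut.
Start: joints at [1.158, 0.521, -0.036, 1.599, 0.021, 1.021, -0.113], TCP at [0.21, -0.589, 0.231] pointing down, gripper open.
Joint ranges: [-2.91, 2.91], [-0.3, 2.13], [-1.5, 1.42], [0.17, 2.43], [-1.26, 4.41], [0.16, 1.93], [-2.52, 2.52]. Speed limits (rad/s): [1.89, 1.89, 2.39, 2.39, 3.01, 3.01, 3.01].

### API

Orientations are given as [roll, pitch, yaw] about the fixed x, y, z axes, in that order (R = Rz(yaw) Ry(pitch) Rx(roll)).
In Python, from workcell import bot gives the robot as it stands.
- The arm moves only by the tool servo_tool, never from a script. Its argument "plan" is a list of rows, each a list of 5 numbers: the shift along the world's x, y, z in mm, then the turn about the world's z in rad, then the gripper's target within -1 to 1 (shut at 1, half-way at 0, fully open at -1). In form: [[tx, ty, tz, yaw, jaw], ...]. A call has exactly 10 rows; each row is the pose to reach, as a shift and turn from the pose commanded when the call began; what a row does not reach only later rows make up. A row lasts 1/12 s, in which the tool goes at most 41.7 mm and 7.16 degrees, less where a joint would pass 70% of its speed; a pose out of reach is approached as far as the arm can. A call with a gripper value outside its range is refused whole. The fingers move at their own pace and stop on an object; "squeeze" is the grip in N (left out, the last holds). Time passes only in rows, so rows that repeat a pose let the fingers close, or fill a call up. It gives the time, the measured TCP pose, the force and the opening at its end, in the units of the state.
- bot.observe(): the state, without advancing time (a new reading comes with each control period).
- bot.grab_frame(name): name is "scene" or "top"; returns the picture (420x560x3 uint8, blue, green, red); there is no depth.
- bot.calibration(name): a dict with "fx", "fy", "cx", "cy" (pixels), "T" (4x4, takes a point from camera to world coordinates). Camera axes: x right, y down, z forward; pixel columns grow to the right and rows downward; lengths in m; the calibration is good to about 2 mm. A picture is of the moment at which its call begins. calibration takes no time and is no camera call.
- bot.job_done(): hands the job in, once; it reports no verdict.
The state is a dict: "clock": time; "qpos": joint angles; "qd": joint speeds; "joint_efforts": joint torques, N m; "position": TCP position; "tool_rot": TCP orientation; "force": force on the tool from outside, world axes, zero at the start; "moment": the same for the moment, N m; "grip_width": finger opening in m.
Only numpy, scipy, OpenCV 4.12 (cv2) and the standard library are available. Lean on these libraries where they do the work, as an engineer would, in place of code of your own. Each camera call takes 0.05 s, during which the arm holds its last target.

### The job

At the house-decorating table, press the biscuit dispenser's plunger all the way down once and let it come back up, so that a single biscuit slides out onto the tray. Then, with a fingertip, push that biscuit sideways along the tray until it lies on the bare square card at the empty end. Do not pick anything up, and leave the biscuit already served at the other end, the biscuits still in the dispenser, and the jar, mug and bowl as they are.

Things in the scene. Friction and masses are not known exactly. Their poses are not given: they have to be found in the camera images.
- dispenser: White dispenser fixed to the table. Origin on the table under the axis of its biscuit magazine; x axis points out of the outlet (away from the plunger), y along the serving tray, z up; the numbers below are in this frame, mm. Plunger housing: x -111 to -26, y -31 to 31, top z = 60. A full press pushes the lowest biscuit out to +x; as the plunger rises the next one drops in its place.
- magazine (a point): Point on the magazine's floor, on its axis: x = 0, y = 0, z = 10 in the dispenser's frame (mm). The magazine is a clear square shaft, x and y from -26.5 to 26.5, top at z = 52, holding three stacked biscuits; the outlet is a slot in its +x side. A full press drives a blade 55 mm forward through the slot; it goes back in as the plunger rises. A second press would eject another biscuit.
- landing (a point): Point on the tray's floor, x = 52, y = 0, z = 10 (dispenser's frame, mm): about where the ejected biscuit's centre stops (up to 10 mm farther out after a fast press). Tray: x 24 to 88, y -135 to 135. Fences 5 mm high (top z = 15) close it all round but at the outlet (y -31 to 31); the lane between them is x 26.5 to 84, with end walls at y = +-131.
- plunger (a joint): Plunger travel, m: 0 up (at rest), 0.026 fully down. A spring brings it back up; it takes about 2.5 N to start and 5 N fully down, a little more when pressed fast.
- plunger_top (a point): Centre of the flat top of the plunger's round grey cap, 38 mm across; 98 mm above the table when up, 72 mm when down; at x = -75, y = 0 in the dispenser's frame. It is pressed straight down.
- biscuit_1: Round sandwich biscuit, 42 mm across, 12 mm thick, about 20 g; origin at the centre of its underside. It is the lowest one in the magazine, the one that is ejected.
- biscuit_2: Round sandwich biscuit, 42 mm across, 12 mm thick, about 20 g; origin at the centre of its underside. Second in the magazine; stays in there (it drops by one biscuit's height).
- biscuit_3: Round sandwich biscuit, 42 mm across, 12 mm thick, about 20 g; origin at the centre of its underside. Top one in the magazine; stays in there (it drops by one biscuit's height).
- biscuit_served: Round sandwich biscuit, 42 mm across, 12 mm thick, about 20 g; origin at the centre of its underside. Already served, lying at one end of the tray (x = 55.5, y = +100 or -100 in the dispenser's frame); leave it there.
- card: Square of plain light-brown card, 52 mm wide and under 1 mm thick, stuck flat on the tray's floor at its empty end (the end opposite to the served biscuit; x = 55.5, y = -100 or +100 in the dispenser's frame); origin at its centre. A biscuit slides over it freely.
- sprinkle_jar: Closed clear jar, 52 mm across, 85 mm high, standing beside the housing; origin at the centre of its underside. Bystander.
- mug: White mug, 74 mm across, 85 mm high, standing on the other side of the housing; origin at the centre of its underside. Bystander.
- bowl: White bowl, 130 mm across, 45 mm high, beyond the tray; origin at the centre of its underside. Bystander.
There are look-alikes about, which are no part of the job. What is shaped like the biscuit_3 but yellow is not meant.

How it is judged:
On the way, in this order (a step that is already met when the one before it is completed fails the run):
1. the plunger is pressed all the way down (at least 23 of its 26 mm) (value of joint plunger above 0.023 m).
2. the plunger is up again and the lowest biscuit lies out on the tray in front of the outlet (value of joint plunger below 0.004 m and x of biscuit_1 in the frame of dispenser above 0.042 m and y of biscuit_1 in the frame of dispenser between -0.07 and 0.07 m), for 0.1 s.
At the end, for the whole second after the job is handed in: The ejected biscuit lies flat and at rest on the tray, its centre within 20 mm of the card's centre; the plunger is up (within 4 mm); the other two biscuits lie in the magazine, one step lower; the served biscuit is within 10 mm of where it was (horizontal distance between biscuit_1 and card below 0.02 m and z of biscuit_1 in the frame of dispenser below 0.013 m and angle between biscuit_1's own z axis and vertical below 0.1 rad and linear speed of biscuit_1 below 0.01 m/s and value of joint plunger below 0.004 m and horizontal distance between each of biscuit_2, biscuit_3 and dispenser below 0.008 m and z of biscuit_2 in the frame of dispenser below 0.014 m and z of biscuit_3 in the frame of dispenser below 0.026 m and distance of biscuit_served from where it was at the start of the episode below 0.01 m); the robot touches nothing.
It fails at once if the ejected biscuit is lifted (more than 7 mm) or tipped up (z of biscuit_1 in the frame of dispenser above 0.017 m or angle between biscuit_1's own z axis and vertical above 0.5 rad).
It fails at once if a second biscuit is ejected or taken from the magazine (horizontal distance between any of biscuit_2, biscuit_3 and dispenser above 0.012 m or z of biscuit_2 in the frame of dispenser above 0.028 m or z of biscuit_3 in the frame of dispenser above 0.04 m).
It fails at once if the plunger is pressed again once the biscuit has been pushed aside (value of joint plunger above 0.008 m and (y of biscuit_1 in the frame of dispenser above 0.03 m or y of biscuit_1 in the frame of dispenser below -0.03 m)).
It fails at once if the served biscuit is moved by more than 10 mm (distance of biscuit_served from where it was at the start of the episode above 0.01 m).
It fails at once if the jar, mug or bowl is moved by more than 15 mm (distance of any of sprinkle_jar, mug, bowl from where it was at the start of the episode above 0.015 m).
It also fails if it takes over 38 s, if anything falls off the work surface, if the arm or the gripper's body presses on something with over 40 N, if the wrist force passes 120 N, or if a joint passes its speed limit or range.

## Working session

There is one attempt and no reset: what is moved stays moved. The work goes in short steps, Python scripts to look and compute and a tool call to move; the robot and the scene stay as the last step left them, time stands still between calls to the robot, and variables do not carry over. Pictures are saved under pics/ and viewed, and the job is handed in when it is done.

Besides the shell and the picture viewer there is one more tool, called as a command line: name --pt "numbers of a row" for each row, then --argument value for the rest. servo_tool: Moves the arm, as the interface text tells. Its arguments: {"type":"object","properties":{"plan":{"type":"array","items":{"type":"array","items":{"type":"number"}}},"squeeze":{"type":"number"}},"required":["plan"]}

```bash
mkdir -p pics; python3 - <<'E'
from workcell import bot
import cv2
print(bot.observe())
for n in("scene","top"):
    cv2.imwrite(f"pics/{n}0.png",bot.grab_frame(n)); c=bot.calibration(n); print(n,c)
E
```

```text
{'clock': 0.0, 'qpos': array([ 1.15779643,  0.52199264, -0.03634189,  1.60000673,  0.02118747,
        1.02108573, -0.11283162]), 'qd': array([-0.00022559,  0.0012762 , -0.00044987, -0.00108497, -0.00027517,
       -0.00149906, -0.00018571]), 'joint_efforts': array([ 1.43435277e-04, -9.27100968e+01,  1.97956681e+00, -3.69936025e+01,
        1.77951925e-02,  8.21324968e-03, -8.35857190e-05]), 'position': array([ 0.20994277, -0.58832929,  0.23073934]), 'tool_rot': array([-3.14048630e+00,  6.09942260e-05,  3.42764327e-01]), 'force': array([ 1.10176815, -1.04994417, -0.12756887]), 'moment': array([ 0.0227995 , -0.01897009, -0.03013965]), 'grip_width': 0.08537979300792209}
scene {'fx': 492.61061396705776, 'fy': 492.61061396705776, 'cx': 285.12535208654776, 'cy': 203.04126983099087, 'T': array([[-0.53927323,  0.57691494, -0.6134766 ,  1.10762332],
       [ 0.8420096 ,  0.38174607, -0.38116894,  0.32847458],
       [ 0.01429022, -0.72210739, -0.69163336,  0.68402018],
       [ 0.        ,  0.        ,  0.        ,  1.        ]])}
top {'fx': 379.88953779888243, 'fy': 379.88953779888243, 'cx': 279.479818265641, 'cy': 211.81868230068562, 'T': array([[-0.02480335, -0.99950651,  0.01927512,  0.54922696],
       [-0.99966672,  0.02493616,  0.00668042,  0.02267133],
       [-0.00715777, -0.019103  , -0.9997919 ,  0.71842664],
       [ 0.        ,  0.        ,  0.        ,  1.        ]])}
```

View pics/scene0.png

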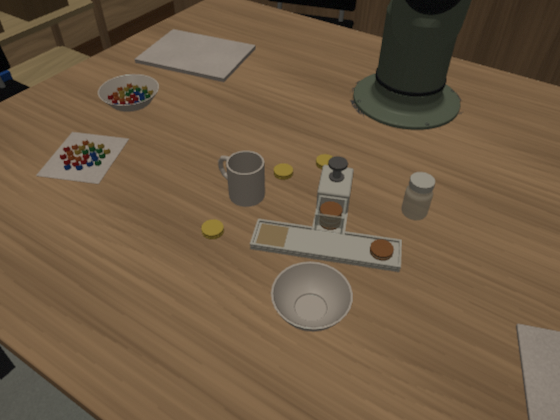

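View pics/top0.png

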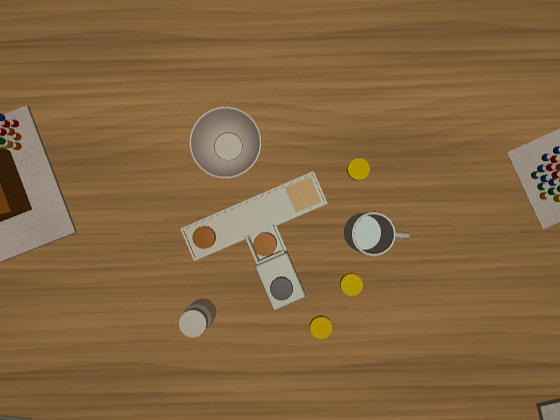

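```bash
python3 - <<'E'
import cv2
i=cv2.imread('pics/top0.png'); cv2.imwrite('pics/top0c.png',cv2.resize(i[60:260,180:440],None,fx=3,fy=3,interpolation=cv2.INTER_CUBIC))
i=cv2.imread('pics/scene0.png'); cv2.imwrite('pics/scene0c.png',cv2.resize(i[80:340,160:480],None,fx=2.3,fy=2.3,interpolation=cv2.INTER_CUBIC))
E
```

```text
(no output)
```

View pics/top0c.png

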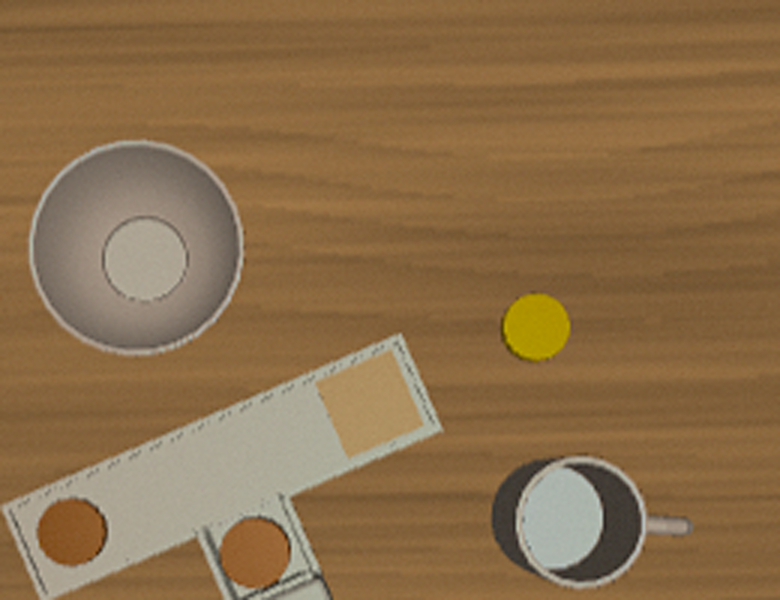

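View pics/scene0c.png

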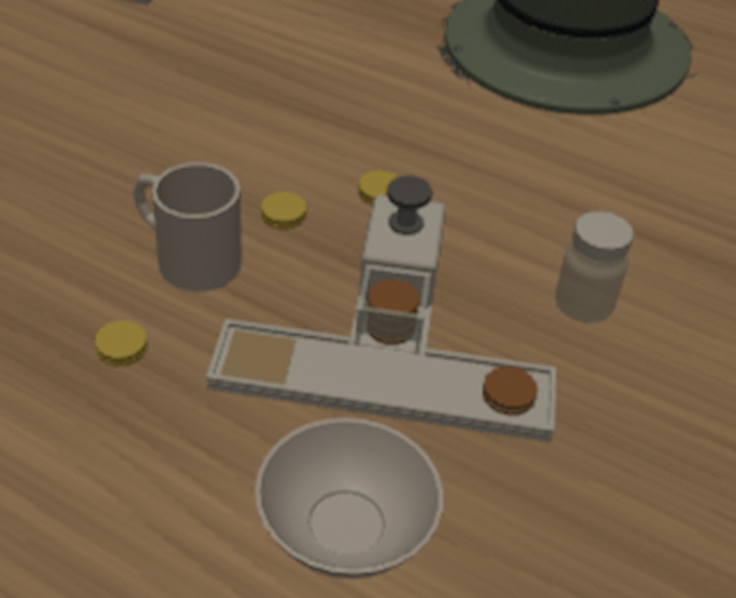

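The top view shows the tray's card end at right (304,195) and the served biscuit at left (204,237). The plunger cap is at (281,288), the magazine biscuit at (265,244), the mug at (373,233), the jar at (193,322) and the bowl at (226,142). The yellow discs at (359,169), (351,285) and (320,328) are look-alikes, not part of the job. Next I'll fit the dispenser pose from both views.

```bash
cat > h.py <<'E'
import numpy as np, cv2
from workcell import bot
from scipy.optimize import least_squares
C={n:bot.calibration(n) for n in("scene","top")}
def proj(n,P):
    c=C[n]; q=np.linalg.inv(c["T"])@np.r_[P,1]; return np.array([c["fx"]*q[0]/q[2]+c["cx"],c["fy"]*q[1]/q[2]+c["cy"]])
def tri(a,b):
    f=lambda p:np.r_[proj("top",p)-a,proj("scene",p)-b]
    r=least_squares(f,[.55,0,.05]); return r.x,np.abs(r.fun).max()
def onz(n,uv,z):
    c=C[n]; d=c["T"][:3,:3]@[(uv[0]-c["cx"])/c["fx"],(uv[1]-c["cy"])/c["fy"],1]; o=c["T"][:3,3]
    return o+d*(z-o[2])/d[2]
E
python3 - <<'E'
from h import *
pts=[((88,-135,15),(313.3,171),(251,244.5)),((24,-135,15),(327,203.3),(259,220)),((88,135,15),(181,230),(400,266)),((24,135,15),(196,259.7),(401.3,240)),((-75,0,98),(281.5,288.5),(338.3,162.5)),((55.5,100,22),(204,237),(382,248.5)),((55.5,-100,10),(304,195),(272,236))]
for p,a,b in pts: print(p,*tri(a,b))
def w(s,p):
    c,d=np.cos(s[2]),np.sin(s[2]); p=np.array(p)/1e3; return np.array([s[0]+c*p[0]-d*p[1],s[1]+d*p[0]+c*p[1],p[2]])
f=lambda s:np.concatenate([np.r_[proj("top",w(s,p))-a,proj("scene",w(s,p))-b] for p,a,b in pts])
r=least_squares(f,[.5,0,.4],loss='soft_l1'); print(r.x,np.round(f(r.x).reshape(-1,4),1))
s=r.x
for k,p in dict(plunger=(-75,0,98),land=(52,0,10),card=(55.5,-100,10)).items(): print(k,w(s,p))
print(tri((193,322),(422,181)), onz("top",(373,233),.085), onz("top",(226,142),.045))
print(bot.observe()["position"])
E
```

```text
(88, -135, 15) [ 0.63681895 -0.03649247  0.01104973] 0.629307718604764
(24, -135, 15) [ 0.57614949 -0.06088873  0.00887562] 0.5016432538263871
(88, 135, 15) [0.53371596 0.2114512  0.0111062 ] 0.17449088738101182
(24, 135, 15) [0.47652997 0.18706808 0.01047874] 1.2158696199276164
(-75, 0, 98) [0.43542964 0.02708042 0.09422637] 0.34578075629741534
(55.5, 100, 22) [0.51937435 0.16860189 0.01655586] 0.369260909853665
(55.5, -100, 10) [ 0.59324196 -0.01903265  0.00436003] 0.24823604870209692
[0.50564519 0.05489299 0.38255195] [[ 0.1 -0.4 -1.4 -1.5]
 [ 0.2 -1.1 -1.4 -1.7]
 [-1.3 -1.7  0.7  0.1]
 [-2.7  0.4  0.  -0.7]
 [-0.2  0.2 -0.4 -1.4]
 [-0.8  0.1 -0.1 -1.9]
 [-1.1 -0.7  0.2 -1.3]]
plunger [0.43606656 0.0268963  0.098     ]
land [0.55388637 0.07430402 0.01      ]
card [ 0.59446229 -0.01716097  0.01      ]
(array([0.38046434, 0.17665241, 0.07981499]), np.float64(0.2536990235139456)) [ 0.52233881 -0.12770587  0.085     ] [0.68892493 0.1193122  0.045     ]
[ 0.20994886 -0.58838383  0.23077564]
```

Fit is good (card end at dispenser y = -100, yaw 0.383). Moving towards the plunger with the gripper shut.

servo_tool --pt "15 25 0 0 1" --pt "35 57 0 0.01 1" --pt "57 92 0 0.02 1" --pt "79 127 0 0.02 1" --pt "101 162 0 0.03 1" --pt "123 197 0 0.04 1" --pt "145 232 0 0.04 1" --pt "167 267 0 0.04 1" --pt "189 302 0 0.04 1" --pt "205 335 0 0.04 1" --squeeze 40

```text
clock: 0.93
position: [0.4163, -0.2513, 0.2313]
tool_rot: [-3.142, -0.0, 0.384]
force: [1.7, 1.0, -0.0]
grip_width: -0.0001
```

servo_tool --pt "2 35 0 0 1" --pt "4 70 0 0 1" --pt "7 105 0 0 1" --pt "9 140 0 0 1" --pt "12 175 -10 0 1" --pt "15 210 -30 0 1" --pt "18 245 -60 0 1" --pt "20 270 -90 0 1" --pt "20 278 -106 0 1" --pt "20 278 -106 0 1"

```text
clock: 1.77
position: [0.4333, 0.0268, 0.1224]
tool_rot: [-3.139, 0.004, 0.387]
force: [-2.1, 0.4, -0.2]
grip_width: 0.0
```

```bash
python3 - <<'E'
from h import *
o=bot.observe();print(o["clock"],o["position"],o["tool_rot"],o["force"])
a=bot.grab_frame("top");b=bot.grab_frame("scene")
cv2.imwrite('pics/p1.png',np.hstack([cv2.resize(a[160:340,180:380],None,fx=2,fy=2),cv2.resize(b[80:260,240:440],None,fx=2,fy=2)]))
print(bot.observe()["position"])
E
```

```text
1.7667 [0.4332884  0.0267517  0.12236899] [-3.13929911  0.00432323  0.38693398] [-2.09164379  0.40167101 -0.24353163]
[0.43472993 0.02423815 0.12519446]
```

View pics/p1.png

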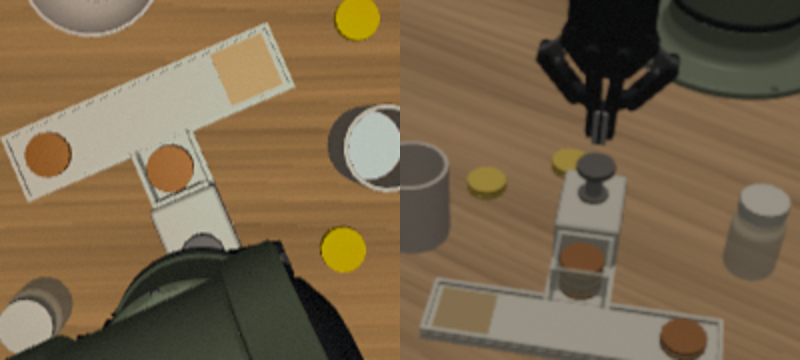

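The shut fingers stand over the cap in the pictures: cap at top (281,282), tips at scene (340,147). Pressing gently.

servo_tool --pt "0 1 -8 0 1" --pt "0 1 -16 0 1" --pt "0 1 -22 0 1" --pt "0 1 -27 0 1" --pt "0 1 -31 0 1" --pt "0 1 -35 0 1" --pt "0 1 -39 0 1" --pt "0 1 -43 0 1" --pt "0 1 -47 0 1" --pt "0 1 -50 0 1"

```text
clock: 2.7
position: [0.4351, 0.0249, 0.075]
tool_rot: [3.141, 0.0, 0.382]
force: [-0.5, -4.1, 5.3]
grip_width: -0.0004
```

servo_tool --pt "0 0 -1 0 1" --pt "0 0 -2 0 1" --pt "0 0 -3 0 1" --pt "0 0 -3 0 1" --pt "0 0 -4 0 1" --pt "0 0 -4 0 1" --pt "0 0 -4 0 1" --pt "0 0 -4 0 1" --pt "0 0 -4 0 1" --pt "0 0 -4 0 1"

```text
clock: 3.53
position: [0.4351, 0.025, 0.0718]
tool_rot: [3.141, -0.0, 0.382]
force: [-4.3, -4.8, 23.2]
grip_width: -0.0001
```

```bash
python3 - <<'E'
from h import *
b=bot.grab_frame("scene")
o=bot.observe();print(o["clock"],o["position"],o["force"])
cv2.imwrite('pics/p2.png',cv2.resize(b[80:290,220:440],None,fx=2.8,fy=2.8))
E
```

```text
3.5833 [0.43511881 0.02501699 0.07183884] [-4.54043512 -5.25430407 21.4917216 ]
```

View pics/p2.png

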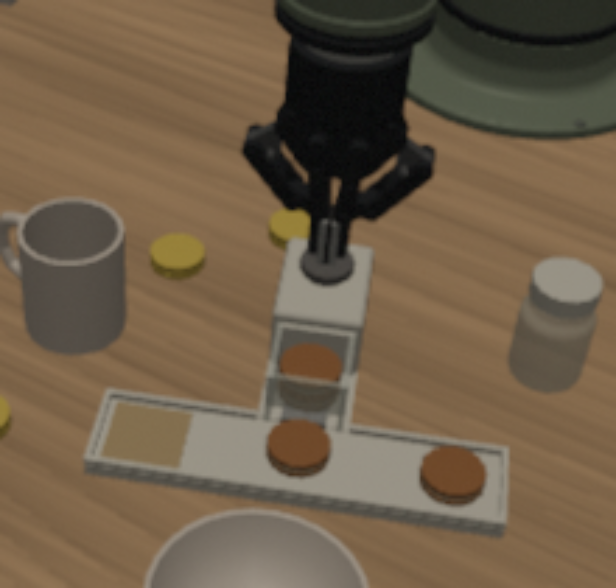

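The plunger is at its stop (z 72 mm, about 20 N) and the biscuit is out on the tray at scene (326,239). Releasing straight up, slowly.

servo_tool --pt "0 0 4 0 1" --pt "0 0 8 0 1" --pt "0 0 12 0 1" --pt "0 0 16 0 1" --pt "0 0 20 0 1" --pt "0 0 24 0 1" --pt "0 0 30 0 1" --pt "0 0 40 0 1" --pt "0 0 55 0 1" --pt "0 0 70 0 1"

```text
clock: 4.42
position: [0.4348, 0.0255, 0.142]
tool_rot: [-3.141, 0.001, 0.383]
force: [-1.1, 1.1, 0.3]
grip_width: -0.0001
```

servo_tool --pt "-5 6 2 0 1" --pt "-10 15 2 0 1" --pt "-10 30 2 0 1" --pt "-5 50 2 0 1" --pt "5 70 2 0 1" --pt "20 85 2 0 1" --pt "40 95 2 0 1" --pt "65 97 2 0 1" --pt "85 97 2 0 1" --pt "95 97 2 0 1"

```text
clock: 5.25
position: [0.5311, 0.1234, 0.1424]
tool_rot: [-3.141, 0.0, 0.383]
force: [-1.3, -0.3, -0.7]
grip_width: -0.0002
```

```bash
python3 - <<'E'
from h import *
a=bot.grab_frame("top");b=bot.grab_frame("scene")
o=bot.observe();print(o["clock"],o["position"],o["force"])
cv2.imwrite('pics/p3.png',np.hstack([cv2.resize(a[160:340,180:380],None,fx=2,fy=2),cv2.resize(b[100:280,240:440],None,fx=2,fy=2)]))
s=[0.5056,0.0549,0.3826]
c,d=np.cos(s[2]),np.sin(s[2])
for n,p in dict(start=(55,52),end=(55,-65),card=(55.5,-100)).items(): print(n,s[0]+c*p[0]/1e3-d*p[1]/1e3,s[1]+d*p[0]/1e3+c*p[1]/1e3)
E
```

```text
5.35 [0.53007758 0.1228871  0.14232755] [-0.49604037 -0.31014942  0.20447762]
start 0.5372099862168828 0.12367360519391493
end 0.5808900339179349 0.015133043960642287
card 0.5944205634064261 -0.0171496878283664
```

View pics/p3.png

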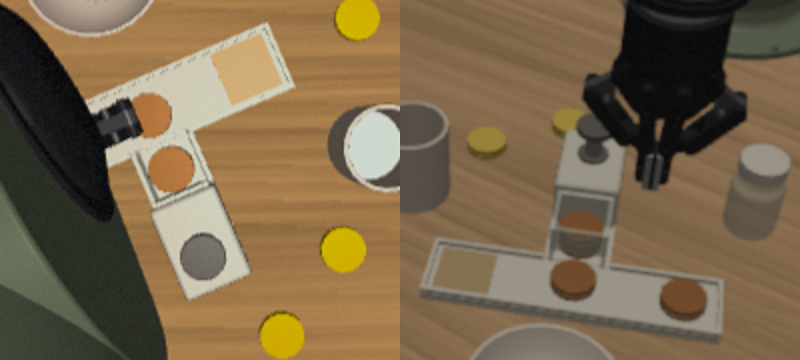

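Plunger is up, one biscuit lies in front of the outlet (scene (326,238)), and the magazine stack is still in place. Descending between the two biscuits.

servo_tool --pt "6 1 -10 0 1" --pt "7 1 -25 0 1" --pt "7 1 -40 0 1" --pt "7 1 -55 0 1" --pt "7 1 -70 0 1" --pt "7 1 -80 0 1" --pt "7 1 -90 0 1" --pt "7 1 -97 0 1" --pt "7 1 -100 0 1" --pt "7 1 -100 0 1"

```text
clock: 6.18
position: [0.5367, 0.1234, 0.0428]
tool_rot: [-3.141, 0.001, 0.383]
force: [-0.5, -0.0, 0.1]
grip_width: 0.0002
```

```bash
python3 - <<'E'
from h import *
b=bot.grab_frame("scene")
o=bot.observe();print(o["clock"],o["position"],o["force"])
cv2.imwrite('pics/p4.png',cv2.resize(b[140:290,220:440],None,fx=3.5,fy=3.5,interpolation=2))
E
```

```text
6.2333 [0.53703496 0.12340382 0.04334652] [0.48629868 0.54652241 0.51404315]
```

View pics/p4.png

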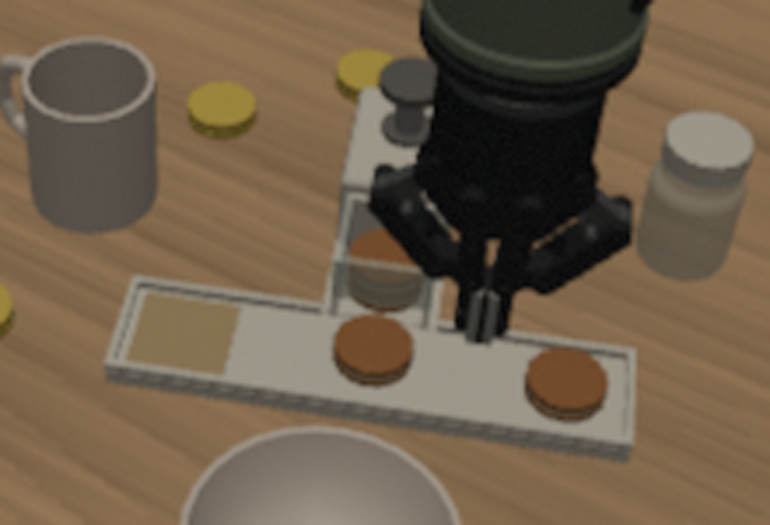

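The tip (scene (357,232)) is over the lane midway between the ejected biscuit (326,239) and the served one (381,249). Lowering to z≈15 mm and starting the push.

servo_tool --pt "0 0 -8 0 1" --pt "0 0 -16 0 1" --pt "0 0 -22 0 1" --pt "0 0 -26 0 1" --pt "0 0 -28 0 1" --pt "0 0 -28 0 1" --pt "1 -3 -28 0 1" --pt "2 -6 -28 0 1" --pt "4 -9 -28 0 1" --pt "5 -12 -28 0 1"

```text
clock: 7.07
position: [0.5425, 0.1108, 0.0155]
tool_rot: [3.141, -0.0, 0.382]
force: [0.1, 0.2, 0.1]
grip_width: 0.0001
```

servo_tool --pt "1 -3 0 0 1" --pt "3 -7 0 0 1" --pt "5 -12 0 0 1" --pt "6 -16 0 0 1" --pt "8 -20 0 0 1" --pt "10 -25 0 0 1" --pt "11 -29 0 0 1" --pt "13 -33 0 0 1" --pt "15 -37 0 0 1" --pt "16 -41 0 0 1"

```text
clock: 7.9
position: [0.5584, 0.0701, 0.0153]
tool_rot: [-3.142, -0.0, 0.383]
force: [-0.9, 2.4, 3.9]
grip_width: -0.0004
```

```bash
python3 - <<'E'
from h import *
b=bot.grab_frame("scene")
o=bot.observe();print(o["clock"],o["position"],o["force"])
cv2.imwrite('pics/p5.png',cv2.resize(b[140:290,220:440],None,fx=3.5,fy=3.5,interpolation=2))
E
```

```text
7.95 [0.55848385 0.0690626  0.01530895] [-0.02361851  0.12837764  3.43493427]
```

View pics/p5.png

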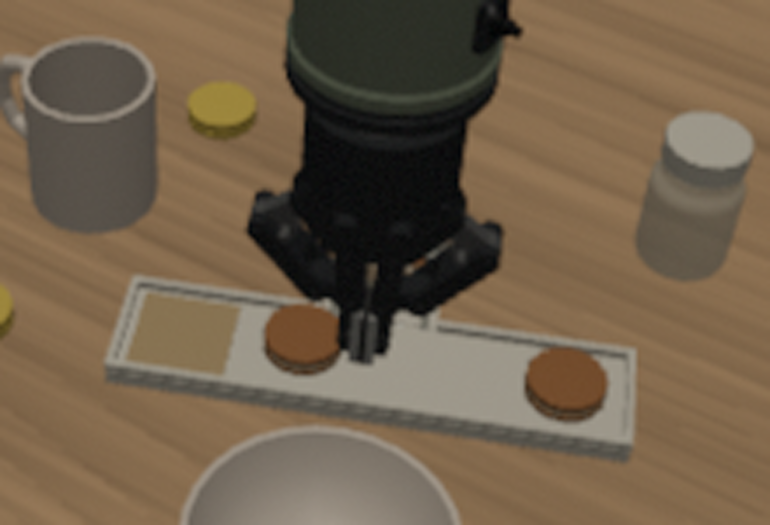

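Biscuit is moving along the tray (scene (306,236)), flat. There is an unexpected 3.4 N upward on the tool, so I'll ease up 1 mm and back off slightly to see where it comes from.

servo_tool --pt "0 0 0 0 1" --pt "0 1 0 0 1" --pt "-1 2 0 0 1" --pt "-1 3 0 0 1" --pt "-1 3 0 0 1" --pt "-1 3 1 0 1" --pt "-1 3 1 0 1" --pt "-1 3 1 0 1" --pt "-1 3 1 0 1" --pt "-1 3 1 0 1"

```text
clock: 8.78
position: [0.5571, 0.0733, 0.0163]
tool_rot: [-3.142, -0.0, 0.383]
force: [1.2, -0.4, -0.2]
grip_width: -0.0002
```

```bash
python3 - <<'E'
from h import *
b=bot.grab_frame("scene")
o=bot.observe();print(o["clock"],o["position"],o["force"],o["moment"])
cv2.imwrite('pics/p6.png',cv2.resize(b[200:270,250:400],None,fx=5.3,fy=5.3,interpolation=2))
E
```

```text
8.8333 [0.55705209 0.07331574 0.01628387] [-0.59906974  0.73358795  0.30544039] [-0.02256957  0.03134006  0.02923517]
```

View pics/p6.png

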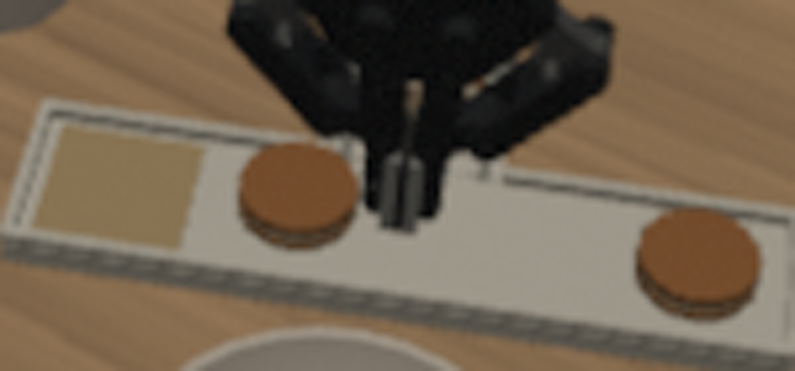

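Contact force is gone, so it came from the biscuit contact; the biscuit lies flat. Continuing at z 16 mm.

```bash
python3 - <<'E'
from h import *
s=[0.5056,0.0549,0.3826]
R=np.array([[np.cos(s[2]),np.sin(s[2])],[-np.sin(s[2]),np.cos(s[2])]])
f=lambda P:R@(P[:2]-s[:2])
for n,uv,z in(("bisc",(306.2,235.3),.022),("served",(698/5.3+250,250/5.3+200),.022),("card",(120/5.3+250,186/5.3+200),.010)): print(n,f(onz("scene",uv,z)))
print(f(bot.observe()["position"]))
E
```

```text
bisc [ 0.05537971 -0.03683048]
served [0.05690788 0.09972565]
card [ 0.05626398 -0.09906162]
[ 0.05460717 -0.00212457]
```

servo_tool --pt "1 -3 0 0 1" --pt "3 -6 0 0 1" --pt "4 -9 0 0 1" --pt "5 -12 0 0 1" --pt "6 -16 0 0 1" --pt "8 -20 0 0 1" --pt "9 -23 0 0 1" --pt "11 -27 0 0 1" --pt "12 -30 0 0 1" --pt "13 -33 0 0 1"

```text
clock: 9.67
position: [0.5702, 0.04, 0.0163]
tool_rot: [-3.142, -0.0, 0.383]
force: [0.5, 0.2, 0.9]
grip_width: 0.0
```

```bash
python3 - <<'E'
from h import *
b=bot.grab_frame("scene")
o=bot.observe();print(o["clock"],o["position"],o["force"])
cv2.imwrite('pics/p7.png',cv2.resize(b[200:270,250:400],None,fx=5.3,fy=5.3,interpolation=2))
E
```

```text
9.7167 [0.57035001 0.03929857 0.01627446] [ 0.38672612 -0.77504895 -0.27736988]
```

View pics/p7.png

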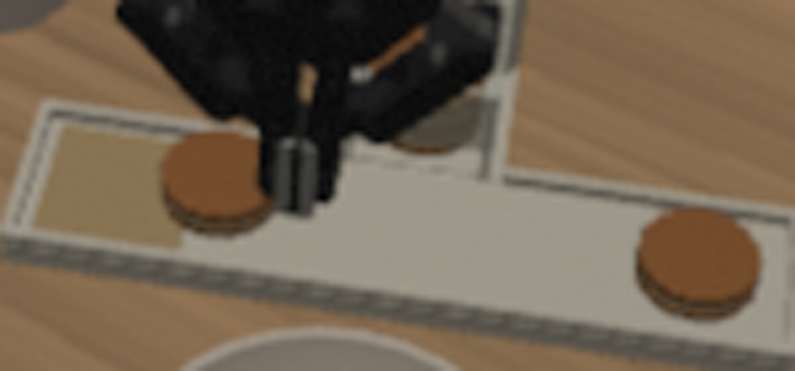

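Finger at dispenser y ≈ -38.6, biscuit about 31 mm ahead (≈ -69.5): 30 mm more.

servo_tool --pt "1 -3 0 0 1" --pt "2 -6 0 0 1" --pt "4 -10 0 0 1" --pt "5 -13 0 0 1" --pt "7 -17 0 0 1" --pt "8 -20 0 0 1" --pt "9 -23 0 0 1" --pt "10 -25 0 0 1" --pt "11 -27 0 0 1" --pt "11 -27 0 0 1"

```text
clock: 10.55
position: [0.5812, 0.0129, 0.0163]
tool_rot: [3.141, -0.0, 0.382]
force: [0.1, -0.7, -0.4]
grip_width: 0.0002
```

```bash
python3 - <<'E'
from h import *
b=bot.grab_frame("scene")
o=bot.observe();print(o["clock"],o["position"],o["force"])
cv2.imwrite('pics/p8.png',cv2.resize(b[200:270,240:390],None,fx=5.3,fy=5.3,interpolation=2))
E
```

```text
10.6 [0.58111433 0.01319024 0.01626156] [ 0.30722193 -0.60445019  0.49595931]
```

View pics/p8.png

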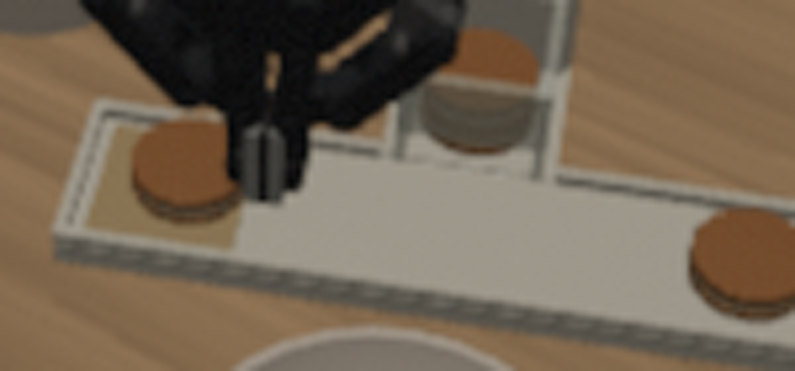

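Biscuit looks roughly centred on the card (centre ≈ scene (276,231)). Backing off and rising, then checking from both views.

servo_tool --pt "-1 2 0 0 1" --pt "-2 5 0 0 1" --pt "-4 10 0 0 1" --pt "-5 12 5 0 1" --pt "-5 12 20 0 1" --pt "-5 12 45 0 1" --pt "-5 12 75 0 1" --pt "-5 12 105 0 1" --pt "-5 12 125 0 1" --pt "-5 12 135 0 1"

```text
clock: 11.43
position: [0.5769, 0.0259, 0.1545]
tool_rot: [3.141, -0.003, 0.383]
force: [0.0, 0.3, 0.1]
grip_width: -0.0001
```

servo_tool --pt "-10 20 0 0 1" --pt "-30 40 10 0 1" --pt "-50 65 20 0 1" --pt "-70 95 30 0 1" --pt "-85 125 40 0 1" --pt "-100 155 40 0 1" --pt "-110 185 40 0 1" --pt "-120 215 40 0 1" --pt "-125 240 40 0 1" --pt "-125 255 40 0 1"

```text
clock: 12.27
position: [0.4492, 0.2834, 0.1913]
tool_rot: [-3.141, 0.0, 0.386]
force: [0.3, -0.1, 0.8]
grip_width: -0.0
```

```bash
python3 - <<'E'
from h import *
a=bot.grab_frame("top");b=bot.grab_frame("scene")
o=bot.observe();print(o["clock"],o["position"],o["force"])
cv2.imwrite('pics/p9.png',cv2.resize(b[150:270,240:420],None,fx=4.4,fy=4.4,interpolation=2))
cv2.imwrite('pics/p10.png',cv2.resize(a[160:310,180:380],None,fx=4,fy=4,interpolation=2))
E
```

```text
12.3667 [0.45029713 0.28288281 0.19104375] [ 0.25462425 -0.77750744  0.12143266]
```

View pics/p9.png

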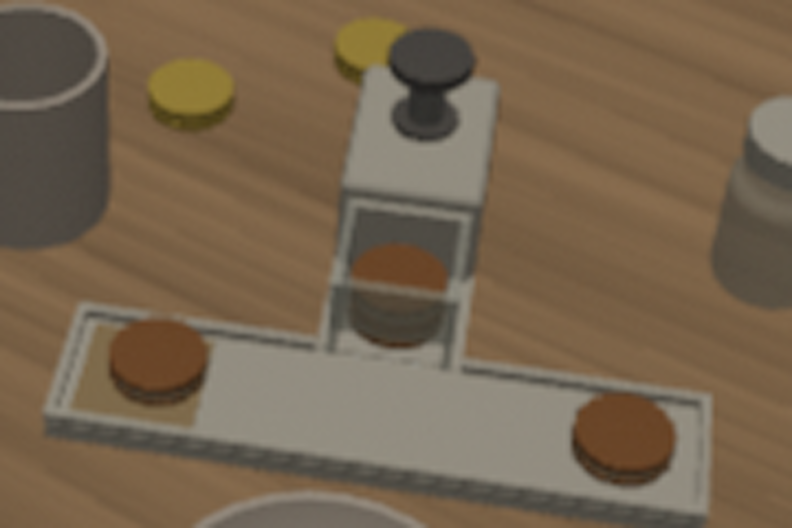

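View pics/p10.png

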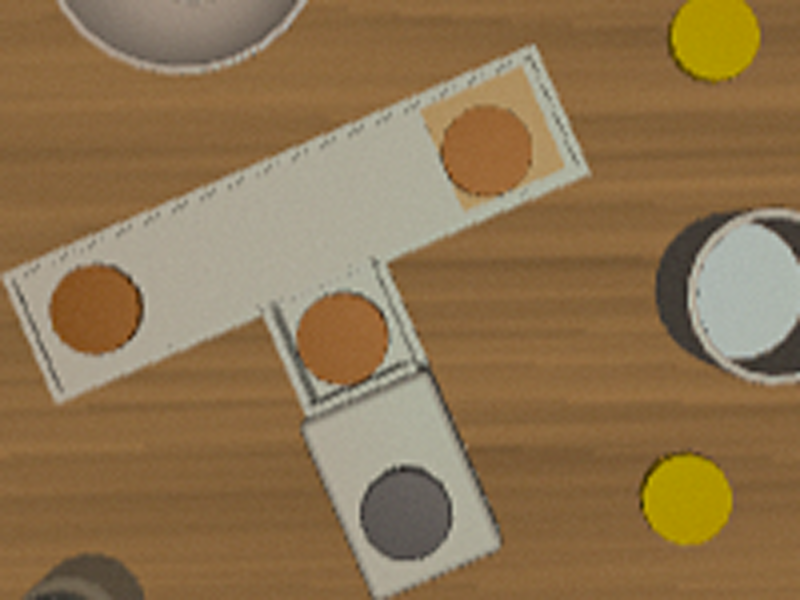

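In the top view the biscuit is at (301.5,197.5) and the card centre at (304,195), so it is about 6 mm off, within the 20 mm allowed. The biscuit lies flat, the plunger is up, and two biscuits remain in the magazine. Handing in.

```bash
python3 - <<'E'
from h import *
s=np.array([0.5056,0.0549])
b=onz("top",(301.5,197.5),.022)[:2]; c=onz("top",(304,195),.010)[:2]; print(b,c,np.linalg.norm(b-c))
print(onz("top",(204,237.2),.022),np.abs(bot.observe()["qd"]).max())
print(bot.job_done())
E
```

```text
[ 0.5879058  -0.01370418] [ 0.59312218 -0.01911346] 0.007514707965353971
[0.51956532 0.16686116 0.022     ] 0.04901763203922415
the job is handed in; nothing more can be done
None
```

I pressed the plunger once, down to its stop, and let it rise. I then pushed the ejected biscuit along the tray with the shut fingertips onto the card and handed the job in after about 12.4 s of the 38 s; no verdict is reported.

- **Press:** the fingertip was at 72 mm height with about 20 N on it, which matches the plunger being fully down.
- **Biscuit on the card:** it lies flat, about 7.5 mm from the card's centre as measured from the top view (limit 20 mm).
- **The rest:** the plunger is up, two biscuits remain in the magazine, and the served biscuit has not visibly moved. I did not touch the jar, mug or bowl. The arm is clear of everything, though it was still settling slightly (0.05 rad/s) when I handed in.

**What disagreed:**
- Heights worked out from the two cameras came out about 4–6 mm below the given ones, so I used the given heights.
- There was a brief upward force of about 3.5 N early in the push. It went away when I backed off and raised the finger 1 mm, and the biscuit stayed flat.

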